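# Offer up an e-bike battery cradle to a sloping frame beam

## Task

The black battery cradle on the bench has been used as a tray for three small parts: pick it up, tip the parts out of its open end into the round parts dish without touching them with the fingers, and then offer the cradle up to the sloping beam of the bike frame in the bench clamp. Its lock housing goes toward the head tube, both threaded bosses go into the floor slots, and the whole underside must lie flush on the beam's flat upper face without shifting the frame in its clamp. Finish still gripping the cradle and pressing it lightly flush there, ready for its bolts; leave the pedal, the jar and the green-handled hex key alone.

Things in the scene. Friction and masses are not known exactly. Their poses are not given: they have to be found in the camera images.
- cradle: black plastic battery cradle, loose, about 0.18 kg: a channel 170 mm long (its x) and 52 mm wide over the walls (its y), floor 5 mm thick, side walls 3 mm thick and 21 mm high. Origin: centre of the underside; z out of the channel. Open at the -x end, lock housing at the +x end. Lies flat, open end roughly to the robot's right, small parts in it; grip it across the outer walls
- cradle_open_end (a point): point on the cradle's underside, 80 mm from its origin toward the open end (-x; the floor ends 5 mm farther); axes as the cradle's. The floor is smooth: friction about 0.35, parts start to slide at 20 to 25 degrees of tilt
- cradle_lock_end (a point): point on the cradle's underside, 80 mm from its origin toward the lock housing (+x; a block over x = 55 to 85 mm from the cradle's origin, up to 35 mm above the underside); axes as the cradle's. Two slots go through the floor on the centre line, 32 mm either side of the cradle's origin, each 18 mm long (x) and 16 mm wide (y)
- lockring_tool: steel lockring tool, a stepped cylinder 25 mm in diameter and 48 mm long, 0.08 kg, lying on its side in the cradle; origin at the centre of its wide end face
- spoke_key: red disc-shaped spoke key, 34 x 43 x 9 mm, 0.03 kg, lying in the cradle; origin at the centre of its underside
- pad_spacer: red plastic brake pad spacer, 16 x 39 x 9 mm, 0.012 kg, lying in the cradle near the open end; origin at the centre of its underside
- dish: round grey steel parts dish, loose, 0.3 kg, 127 mm across its rim and 24 mm high, flat floor about 100 mm across and 2 mm thick; origin at the centre of its underside
- seat (a point): centre of the flat upper face of the dark teal frame beam. x runs up the slope along the beam toward the head tube, y across it, z out of the face. The slope, 0.3 to 0.62 rad above level, differs each time. The face is 44 mm wide (narrower than the cradle) and free for 140 mm either way along x but for two fixed bosses at x = -32 and +32 mm: 11 mm thick, 4 mm high, tops chamfered
- stand: the bench clamp that holds the frame, fixed; base plate 200 x 150 x 12 mm; origin: centre of its underside, x the level direction in which the beam climbs
- pedal: black flat pedal, 78 x 94 x 22 mm, loose; leave it alone
- grease_jar: white jar with red bands and black lid, 54 mm in diameter, 70 mm high, loose; leave it alone
- hex_key: T-handle hex key with a green handle, 156 x 86 x 19 mm, loose; leave it alone
- frame_half: front half of a folding bike frame: teal beam 312 mm long, 60 mm deep, head tube (45 mm thick, 130 mm long) across its upper end, 172 mm up the slope from the seat point and rising 42 mm above the face. Origin: on the clamp's level swivel axis, 85 mm below the seat point; axes as the seat's. Friction holds the swivel (it slips at about 9 N m). The jaws end 28 mm below the upper face
Mind the look-alikes: they are no part of the job. Of the things that look like the dish, take the one that is farthest from the robot's base at the start.

How it is judged:
On the way:
1. the three small parts lie in the parts dish (horizontal distance between each of lockring_tool, spoke_key, pad_spacer and dish below 0.062 m and height (world z) of each of lockring_tool, spoke_key, pad_spacer below 0.05 m), for 0.2 s.
At the end, for the whole second after the job is handed in: Both ends of the cradle's underside are within 2.5 mm of the beam's face and square within 0.05 rad, lock housing toward the head tube, bosses in the slots; the fingers still grip it (over 3 N) and press it on the beam (over 1.5 N), at rest; the three parts lie in the dish (all of step 1 and z of cradle_open_end in the frame of seat between -0.003 and 0.0025 m and z of cradle_lock_end in the frame of seat between -0.003 and 0.0025 m and angle between the z axis of cradle and the z axis of seat, either way round below 0.05 rad and x of cradle_lock_end in the frame of seat between 0.07 and 0.09 m and contact force between cradle and stand above 1.5 N and contact force between the fingers and cradle above 3 N and linear speed of cradle below 0.02 m/s); the arm keeps its last pose, push and grip.
It fails at once if the frame is shifted in its clamp (seat point moved by over 6 mm) (distance of seat from where it was at the start of the episode above 0.006 m).
It fails at once if the cradle is pressed on the frame with over 60 N (contact force between cradle and stand above 60 N).
It fails at once if the fingers touch one of the small parts (contact force between the fingers and lockring_tool above 0.5 N or contact force between the fingers and spoke_key above 0.5 N or contact force between the fingers and pad_spacer above 0.5 N).
It fails at once if the pedal, jar or hex key is moved by over 25 mm (distance of any of pedal, grease_jar, hex_key from where it was at the start of the episode above 0.025 m).
It also fails if it takes over 51 s, if anything falls off the work surface, if the arm or the gripper's body presses on something with over 40 N, if the wrist force passes 120 N, or if a joint passes its speed limit or range.

## Robot

A 7-joint arm with a two-finger parallel gripper is mounted at the origin on a cart in front of the work surface, level with it; the furniture and walls round the work are solid. World frame = base frame: x ahead of the robot, y to its left, z up, the work surface at z = 0. Lengths are in m, angles in rad, forces in N, time in s.
With the tool pointing down it reaches from about 0.425 to 0.875 m from the base axis. Payload 9.9 kg.
Tool frame: the origin (TCP) lies on the centre line of the jaws, within the pads' length; the fingertips stand 14 mm ahead of it and the grasp point (between the pads) lies 5 mm behind it; z points along the fingers, y is the line along which they close (so a half turn about z gives the same grasp; the last joint's range is limited). The gripper opens to 85 mm and grips with 20 to 120 N. Pads are 22 mm wide; open, the fingers measure 114 mm over their backs; the gripper's body (76 mm by 85 mm) begins 54 mm behind the grasp point. The pads swing forward as they close: fully open they stand 13 mm farther back than shut.
Start: joints at [1.254, 0.576, 0.025, 1.437, -0.015, 1.129, -0.057], TCP at [0.156, -0.657, 0.245] pointing down, gripper open.
Joint ranges: [-2.76, 2.76], [-0.34, 2.15], [-1.52, 1.57], [0.19, 2.46], [-1.09, 4.23], [0.17, 1.99], [-2.82, 2.82]. Speed limits (rad/s): [2.22, 2.22, 3.01, 3.01, 3.14, 3.14, 3.14].

## Interface

Orientations are given as a unit quaternion [x, y, z, w].
In Python, from station import r, fingers, status, viewer gives the robot as it stands. The module is installed in compiled form; this text tells all that it offers. Calls block until the motion is done:
- r.movep(position, orientation): joint-space move of the TCP to a pose.
- r.line_to(position, rot=None, velocity=0.15, stop_force=None): straight line of the TCP; rot=None keeps the orientation; velocity is the mean speed in m/s. With stop_force (N) it stops when the force on the tool has changed by that much, and returns True; else False.
- r.move_joints(angles): joint-space move.
- fingers.grip(opening): opening from 0.0 (shut) to 1.0 (fully open); the grip force is fixed at half the most; returns when the fingers have stopped.
- r.pause(seconds).
- r.inverse_kinematics(position, orientation): joint angles nearest the present ones, or None.
- status.get_state(): the state.
- viewer.snapshot(name): name is "scene" or "top"; returns the picture (420x560x3 uint8, red, green, blue); there is no depth.
- viewer.get_calibration(name): a dict with "fx", "fy", "cx", "cy" (pixels), "rvec" (rotation vector, rad) and "tvec" (3), from world to camera coordinates, as OpenCV has them. Camera axes: x right, y down, z forward; pixel columns grow to the right and rows downward; lengths in m; the calibration is good to about 2 mm. A picture is of the moment at which its call begins. get_calibration takes no time and is no camera call.
A pose or a line that the arm cannot do raises r.Unreachable and nothing moves.
- r.finish_job(): hands the job in; it is judged then, once.
The state is a dict: "time": time; "q": joint angles; "qvel": joint speeds; "effort": joint torques, N m; "tcp_pos": TCP position; "eef_rot": TCP orientation; "force": force on the tool from outside, world axes, zero at the start; "wrist_torque": the same for the moment, N m; "width": opening from 0.0 (shut) to 1.0 (fully open); "gripper_force": force on a finger pad.
Only numpy, scipy, OpenCV 4.12 (cv2) and the standard library are available. Lean on these libraries where they do the work, as an engineer would, in place of code of your own. Each camera call takes 0.05 s, during which the arm holds its last target. There are 200 camera calls.

## Working session

There is one attempt and no reset: what is moved stays moved. The work goes in short steps, each a Python script; the robot and the scene stay as the last script left them, time stands still between calls to the robot, and variables do not carry over. Pictures are saved under pics/ and viewed, at most 10 in all, crops included, and the job is handed in when it is done.

```bash
mkdir -p pics; cat > h.py <<'E'
import numpy as np, cv2
from scipy.spatial.transform import Rotation as R
from station import r, fingers, status, viewer
def cam(n):
    c=viewer.get_calibration(n); K=np.array([[c['fx'],0,c['cx']],[0,c['fy'],c['cy']],[0,0,1.]])
    Rm=cv2.Rodrigues(np.array(c['rvec'],float))[0]; t=np.array(c['tvec'],float).ravel(); return K,Rm,t
def ray(n,uv):
    K,Rm,t=cam(n); d=Rm.T@np.linalg.solve(K,[uv[0],uv[1],1.]); return -Rm.T@t, d/np.linalg.norm(d)
def onz(n,uv,z):
    o,d=ray(n,uv); return o+d*(z-o[2])/d[2]
def tri(uv1,uv2,n1='scene',n2='top'):
    o1,d1=ray(n1,uv1);o2,d2=ray(n2,uv2)
    s=np.linalg.lstsq(np.c_[d1,-d2],o2-o1,rcond=None)[0]
    a=o1+s[0]*d1;b=o2+s[1]*d2; return (a+b)/2,np.linalg.norm(a-b)
def proj(n,P):
    K,Rm,t=cam(n); p=(np.atleast_2d(P)@Rm.T+t)@K.T; return p[:,:2]/p[:,2:]
def snap(n,f):
    im=viewer.snapshot(n)[:,:,::-1].copy(); cv2.imwrite(f'pics/{f}.png',im); return im
E
python3 - <<'E'
from h import *
np.set_printoptions(precision=3,suppress=True)
for n in('scene','top'):
    snap(n,n+'0'); K,Rm,t=cam(n); print(n,-Rm.T@t,Rm[2],K[0,0])
s=status.get_state(); print({k:np.round(v,3) for k,v in s.items()})
E
```

```text
scene [-0.313  0.587  1.252] [ 0.571 -0.425 -0.702] 519.6416135526011
top [ 0.486 -0.081  1.429] [ 0.056  0.01  -0.998] 478.31913752840364
{'time': np.float64(0.1), 'q': array([ 1.254,  0.576,  0.025,  1.438, -0.015,  1.129, -0.057]), 'qvel': array([ 0.001, -0.001,  0.   , -0.002,  0.001,  0.001, -0.001]), 'effort': array([  0.007, -76.73 ,   2.258, -28.66 ,   0.016,   0.009,  -0.   ]), 'tcp_pos': array([ 0.156, -0.656,  0.245]), 'eef_rot': array([ 0.993,  0.116, -0.   , -0.001]), 'force': array([ 0.046,  0.466, -0.281]), 'wrist_torque': array([ 0.035,  0.004, -0.013]), 'gripper_force': np.float64(0.0), 'width': np.float64(1.0)}
```

View pics/scene0.png

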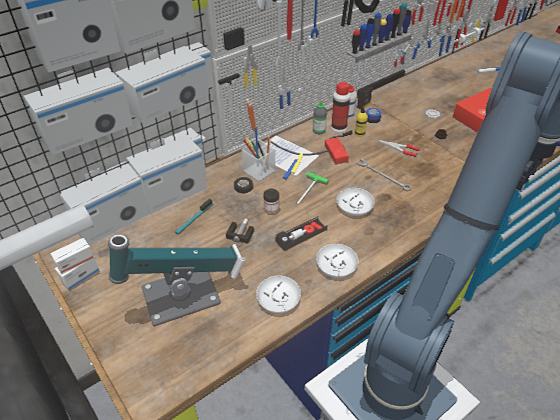

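View pics/top0.png

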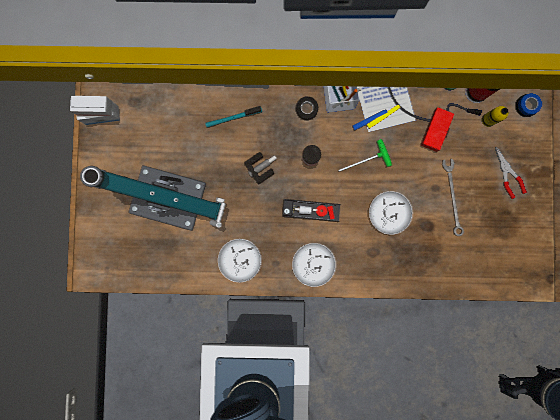

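```bash
python3 - <<'E'
from h import *
np.set_printoptions(precision=3,suppress=True)
s=cv2.imread('pics/scene0.png');t=cv2.imread('pics/top0.png')
def z(im,x,y,w,h,f):return cv2.resize(im[y:y+h,x:x+w],None,fx=f,fy=f,interpolation=cv2.INTER_CUBIC)
a=z(s,95,225,160,100,2.5*1);b=z(t,70,155,160,100,2.5)
c=z(s,265,180,120,75,400/120);d=z(t,272,180,160,60,2.5)
H=max(c.shape[0],d.shape[0]);p=lambda i:cv2.copyMakeBorder(i,0,H-i.shape[0],0,0,0)
cv2.imwrite('pics/crop1.png',np.vstack([np.hstack([a,b]),np.hstack([p(c),p(d)])]))
for uv in[(239,260),(314,264),(390,213)]:
    P=onz('top',uv,0.024);print('dish',P,np.hypot(*P[:2]))
for uv in [(311,155),(258,167),(380,153)]: print(onz('top',uv,0.02))
# cradle dark mask, top
g=t.max(2);m=np.zeros_like(g);m[190:230,275:350]=(g[190:230,275:350]<60)*255
m=cv2.morphologyEx(m,cv2.MORPH_CLOSE,np.ones((9,9)))
cs=max(cv2.findContours(m,0,2)[0],key=cv2.contourArea);print(cv2.minAreaRect(cs));
print([onz('top',q,0.021) for q in cv2.boxPoints(cv2.minAreaRect(cs))])
E
```

```text
dish [0.403 0.049 0.024] 0.4055100209807428
dish [ 0.395 -0.171  0.024] 0.43085789239291383
dish [ 0.549 -0.391  0.024] 0.6741710387195518
[ 0.717 -0.157  0.02 ]
[ 0.678 -0.001  0.02 ]
[ 0.727 -0.361  0.02 ]
((310.39959716796875, 209.9043426513672), (56.91565704345703, 18.192218780517578), 4.969740867614746)
[array([ 0.532, -0.073,  0.021]), array([ 0.586, -0.076,  0.021]), array([ 0.575, -0.243,  0.021]), array([ 0.521, -0.24 ,  0.021])]
```

View pics/crop1.png

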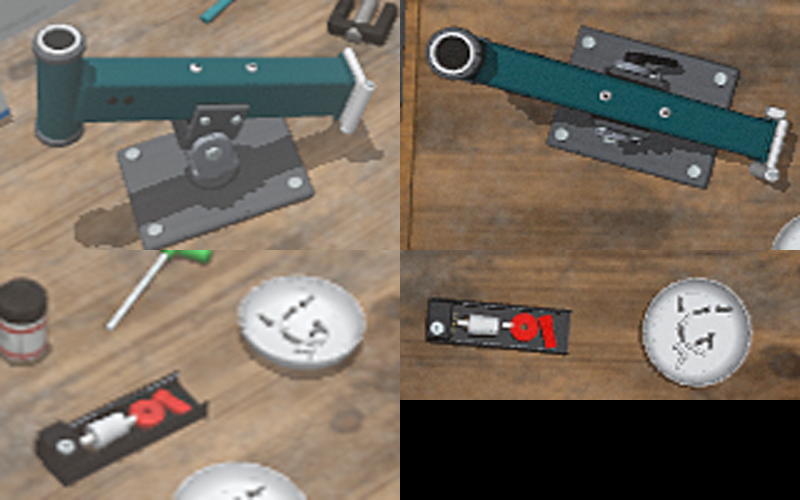

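Crop shows: dishes at top (239,260), (314,264), (390,213); the last is farthest from the base (0.67 m vs 0.41/0.43) and is confirmed as the round grey dish. The cradle sits at top (310,210), lock housing left (+y), parts inside. The beam bosses are at about scene (173,252)/(195,252) and top (152,193)/(176,200), head tube to the left.

```bash
cat > meas.py <<'E'
from h import *
np.set_printoptions(precision=4,suppress=True)
im={n:cv2.imread(f'pics/{n}0.png').astype(float) for n in('scene','top')}
def dot(n,u,v):
    g=im[n].min(2); a=4; w=g[v-a:v+a+1,u-a:u+a+1]; w=np.clip(w-np.median(w)-25,0,None)
    Y,X=np.mgrid[v-a:v+a+1,u-a:u+a+1]; return np.array([(w*X).sum(),(w*Y).sum()])/w.sum()
up=tri(dot('scene',173,252),dot('top',152,193)); lo=tri(dot('scene',195,252),dot('top',176,200))
print('boss',up,lo); d=up[0]-lo[0]; print('sep',np.linalg.norm(d),'slope',np.arcsin(d[2]/np.linalg.norm(d)),'yaw',np.arctan2(d[1],d[0]))
def edge(n,c0,c1,r0,r1):
    b=im[n]; m=(b[...,0]-b[...,2]); P=[]
    for u in range(c0,c1):
        col=m[r0:r1,u]; k=np.where(col>15)[0]
        if len(k)and k[0]>0:
            i=k[0]; lo_,hi=col[i-2:i].min(),col[i:i+3].max(); 
            h=(lo_+hi)/2; j=next(j for j in range(max(i-2,0),i+3) if col[j+1]>=h); P.append((u,r0+j+(h-col[j])/(col[j+1]-col[j])))
    P=np.array(P); 
    for _ in range(3):
        c=np.polyfit(P[:,0],P[:,1],1); e=P[:,1]-np.polyval(c,P[:,0]); P=P[abs(e)<max(2*e.std(),.3)]
    print(n,'edge',c,e.std(),len(P)); return c
cs=edge('scene',135,228,235,258); ct=edge('top',108,205,165,205)
N=[]
for n,c in(('scene',cs),('top',ct)):
    o,a=ray(n,(140,np.polyval(c,140)));_,b=ray(n,(220 if n=='scene' else 200,np.polyval(c,220 if n=='scene' else 200)));k=np.cross(a,b);k/=np.linalg.norm(k);N.append((k,k@o))
L=np.cross(N[0][0],N[1][0]);L/=np.linalg.norm(L);L*=np.sign(L[1])
mid=(up[0]+lo[0])/2
p=np.linalg.lstsq(np.array([N[0][0],N[1][0],L]),np.array([N[0][1],N[1][1],L@mid]),rcond=None)[0]
print('edge dir',L,'slope',np.arcsin(L[2]),'yaw',np.arctan2(L[1],L[0]))
print('mid',mid,'mid-edge',mid-p,np.linalg.norm(mid-p))
E
python3 meas.py
```

```text
boss (array([0.5828, 0.2668, 0.1887]), np.float64(0.0024539804316446178)) (array([0.5677, 0.2098, 0.1631]), np.float64(0.0013897795216244806))
sep 0.06429744910311926 slope 0.409704266601234 yaw 1.312449415626196
scene edge [ -0.0006 247.6627] 0.03508819917411269 93
top edge [  0.2899 140.5804] 0.16926920922095925 81
edge dir [0.2288 0.8833 0.4091] slope 0.42141860829537153 yaw 1.3173038631336054
mid [0.5752 0.2383 0.1759] mid-edge [-0.0201  0.0037  0.0033] 0.020733782311966462
```

```bash
cat >> h.py <<'E'
# cradle pose -> tool pose; F=+-1: tool x = F*cradle x; G: TCP in cradle frame
F=-1; G=np.array([0,0,0.016])
def Rc(yaw,a): # cradle x climbs by a
    return R.from_euler('z',yaw)*R.from_euler('y',-a)
def tool(p,rc,F=None,G=None):
    F=globals()['F'] if F is None else F; G=globals()['G'] if G is None else G
    return p+rc.apply(G), (rc*R.from_matrix(np.diag([F,-F,-1.]))).as_quat()
C0=np.array([.5535,-.158,0]); YC=1.505
DISH=np.array([.549,-.391,0])
YS,SL=1.315,0.418
RS=Rc(YS,SL); SEAT=np.array([.5752,.2383,.1759])-.004*RS.apply([0,0,1])
def pour(a,yaw=YC,lip=np.array([.549,-.366,.032])): # cradle origin so that floor lip is at lip
    rc=Rc(yaw,a); return lip-rc.apply([-.085,0,0]),rc
E
python3 - <<'E'
from h import *
np.set_printoptions(precision=2,suppress=True)
for F in(1,-1):
    print(F)
    for nm,(p,rc) in dict(grasp=(C0,Rc(YC,0)),p15=pour(.25),p45=pour(.8),p60=pour(1.05),seat=(SEAT,RS),above=(SEAT+.1*RS.apply([0,0,1]),RS)).items():
        print(nm,r.inverse_kinematics(*tool(p,rc,F)))
E
```

```text
1
grasp [ 0.4   0.73 -0.33  1.92  0.42  0.56 -0.27]
p15 [ 0.77  0.78 -0.42  1.65  0.08  0.86  0.33]
p45 [ 1.01  1.01 -0.55  1.31 -0.22  1.35  0.62]
p60 [ 1.06  1.15 -0.57  1.13 -0.32  1.59  0.66]
seat [ 0.29  0.6  -0.86  1.87  0.22  0.59 -0.83]
above [ 0.35  0.44 -0.8   1.79 -0.04  0.78 -0.59]
-1
grasp [-0.05  0.77  0.39  1.93 -0.54  0.54 -2.49]
p15 [ 0.32  0.78  0.35  1.67 -0.58  0.94 -2.21]
p45 [ 0.58  1.    0.36  1.33 -0.81  1.59 -2.02]
p60 [ 0.64  1.15  0.43  1.16 -0.95  1.89 -1.99]
seat [ 0.48  0.79 -1.3   1.87  0.72  0.76  1.84]
above [ 0.59  0.62 -1.29  1.79  0.41  0.86  2.13]
```

```bash
sed -i 's/^F=-1/F=1/' h.py; python3 - <<'E'
from h import *
np.set_printoptions(precision=4,suppress=True)
p,q=tool(C0,Rc(YC,0))
r.movep(p+[0,0,.11],q); fingers.grip(.8)
print(status.get_state()['width'])
hit=r.line_to(p,velocity=.1,stop_force=6); s=status.get_state(); print(hit,s['tcp_pos'],s['force'])
E=fingers.grip(0.0); s=status.get_state(); print(s['width'],s['gripper_force'],s['tcp_pos'],s['force'],s['time'])
a=snap('scene','g_s');b=snap('top','g_t')
z=lambda im,x,y,w,h,f:cv2.resize(im[y:y+h,x:x+w],None,fx=f,fy=f,interpolation=cv2.INTER_CUBIC)
cv2.imwrite('pics/crop2.png',np.hstack([z(a,230,150,160,160,2.5),z(b,230,130,160,160,2.5)]))
E
```

```text
0.7971662715538581
False [ 0.5539 -0.1581  0.0166] [ 1.3107 -0.1484 -0.7299]
0.5927452396990034 62.650612592697144 [ 0.5539 -0.1581  0.017 ] [-1.7566 -0.1973  6.1953] 4.275
```

View pics/crop2.png

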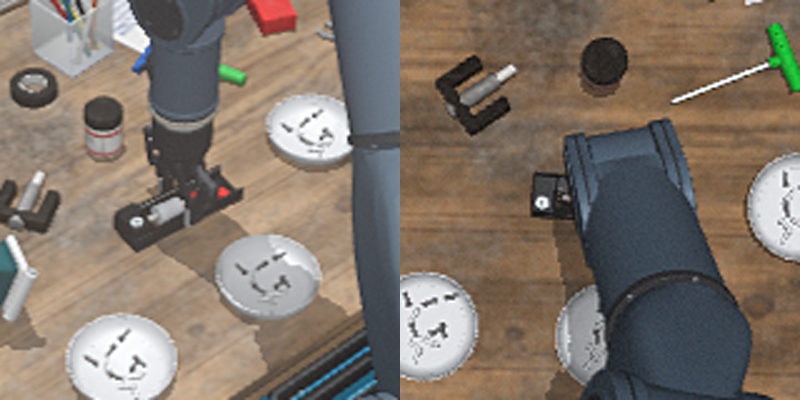

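Grip holds at width 0.59 (about 50 mm); crop shows the fingers across the cradle's outer walls with the parts untouched inside. Lift and pour next.

```bash
python3 - <<'E'
from h import *
np.set_printoptions(precision=3,suppress=True)
def st(m):
    s=status.get_state(); print(m,s['time'],s['width'],s['tcp_pos'],s['force'],s['gripper_force'])
p,q=tool(C0,Rc(YC,0)); r.line_to(p+[0,0,.1],velocity=.12); st('lift')
p,q=tool(*pour(.2)); r.movep(p+[0,0,.07],q); st('over')
r.line_to(p,velocity=.1,stop_force=8); st('low')
for a in np.arange(.3,.86,.08):
    p,q=tool(*pour(a)); r.line_to(p,rot=q,velocity=.02)
r.pause(.3); st('tilt')
a=snap('scene','p_s');b=snap('top','p_t')
z=lambda im,x,y,w,h,f:cv2.resize(im[y:y+h,x:x+w],None,fx=f,fy=f,interpolation=cv2.INTER_CUBIC)
cv2.imwrite('pics/crop3.png',np.hstack([z(a,270,130,160,130,2.5),z(b,300,140,160,130,2.5)]))
E
```

```text
lift 5.3583 0.5890926155567171 [ 0.553 -0.158  0.115] [ 0.     0.117 -2.843] 62.77073264122009
over 5.9417 0.5921934253478343 [ 0.553 -0.288  0.133] [ 0.077  1.661 -3.273] 63.050891160964966
low 6.7917 0.5891033589056922 [ 0.555 -0.286  0.065] [ 0.533  0.604 -1.608] 63.06155204772949
tilt 11.175 0.5896963479889482 [ 0.552 -0.322  0.107] [ 0.084 -0.037 -1.568] 63.24720025062561
```

View pics/crop3.png

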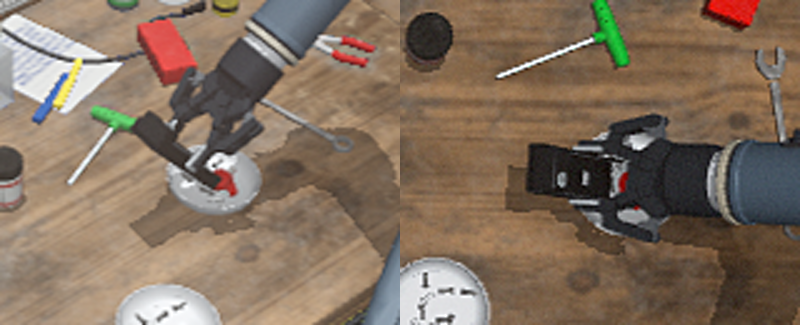

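The parts have slid out: the red ones show in the dish and the tool weight dropped about 1.2 N. Raise steeply and check.

```bash
python3 - <<'E'
from h import *
np.set_printoptions(precision=3,suppress=True)
p,q=tool(*pour(1.0,lip=np.array([.549,-.366,.08]))); r.line_to(p,rot=q,velocity=.05)
p,q=tool(*pour(.8,lip=np.array([.549,-.30,.14]))); r.line_to(p,rot=q,velocity=.1)
p,q=tool(*pour(.418,lip=np.array([.549,-.13,.2]))); r.movep(p,q); r.pause(.3)
s=status.get_state(); print(s['time'],s['width'],s['tcp_pos'],s['force'])
a=snap('scene','q_s');b=snap('top','q_t')
z=lambda im,x,y,w,h,f:cv2.resize(im[y:y+h,x:x+w],None,fx=f,fy=f,interpolation=cv2.INTER_CUBIC)
P=lambda im:z(im,0,0,560,420,400/560)
cv2.imwrite('pics/crop4.png',np.vstack([np.hstack([P(a),P(b)]),np.hstack([z(a,310,160,100,75,4)[:300],z(b,340,175,100,75,4)])])[:600])
E
```

```text
14.7417 0.590152451418551 [ 0.554 -0.06   0.248] [ 0.575  0.445 -1.403]
```

View pics/crop4.png

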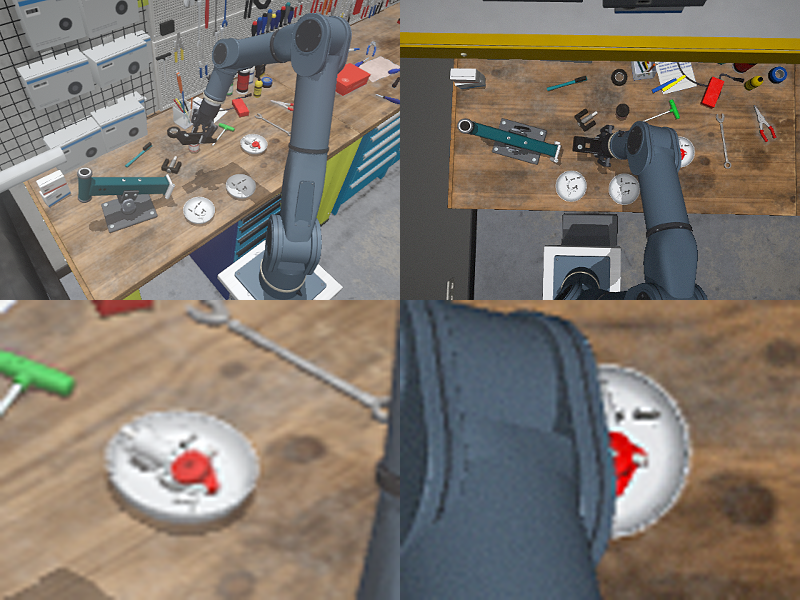

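Both red parts and the grey steel cylinder (scene crop ≈(150,440)) lie in the far dish, and the cradle is empty. Now to hover over the seat and check the cradle against its projected outline.

```bash
python3 - <<'E'
from h import *
np.set_printoptions(precision=4,suppress=True)
n=RS.apply([0,0,1])
p,q=tool(SEAT+.1*n,RS); r.movep(p,q); p,q=tool(SEAT+.03*n,RS); r.line_to(p,rot=q,velocity=.1); r.pause(.3)
s=status.get_state(); print(s['time'],s['tcp_pos']-p,s['force'],s['wrist_torque'],(R.from_quat(s['eef_rot'])*R.from_quat(q).inv()).as_rotvec())
# actual cradle pose implied by the tool
rt=R.from_quat(s['eef_rot']); rc=rt*R.from_matrix(np.diag([1,-1,-1.])); o=s['tcp_pos']-rc.apply(G)
pts=[[-.085,-.026,0],[.085,-.026,0],[.085,.026,0],[-.085,.026,0],[-.085,-.026,.021],[.055,-.026,.021],[.055,.026,.021],[-.085,.026,.021],[.085,-.026,.035],[.085,.026,.035],[.055,-.026,.035],[.055,.026,.035]]
E=[(0,1),(1,2),(2,3),(3,0),(4,5),(7,6),(4,7),(0,4),(3,7),(8,9),(10,11),(8,10),(9,11),(1,8),(2,9)]
W=o+rc.apply(pts); out=[]
for k,(x,y,w,h) in dict(scene=(120,170,130,130),top=(85,130,130,130)).items():
    im=snap(k,'h_'+k); f=3; c=cv2.resize(im[y:y+h,x:x+w],None,fx=f,fy=f,interpolation=cv2.INTER_CUBIC)
    P=((proj(k,W)-[x,y]+.5)*f).astype(int); d=c.copy()
    for i,j in E: cv2.line(d,tuple(map(int,P[i])),tuple(map(int,P[j])),(0,255,255),1)
    out.append(np.hstack([c,d]))
cv2.imwrite('pics/crop5.png',cv2.resize(np.vstack(out),(600,600)))
E
```

```text
16.9917 [ 0.0002 -0.0002  0.0004] [ 0.0539 -0.3449 -1.5096] [-0.583   0.1707 -0.0328] [-0.     -0.0008 -0.0003]
```

View pics/crop5.png

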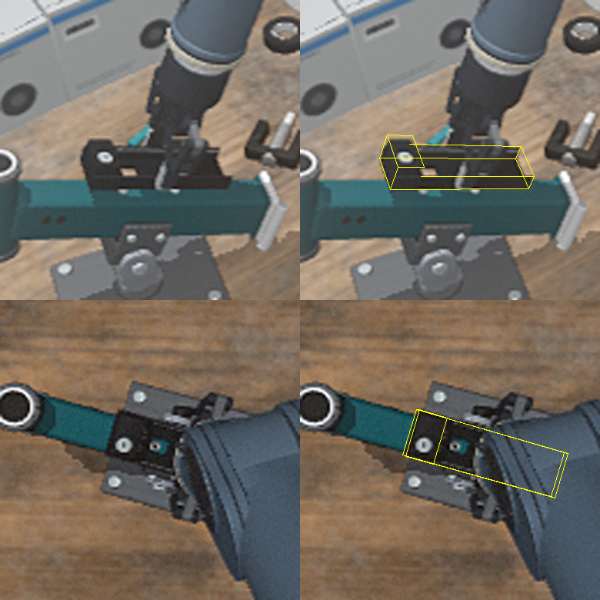

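The overlay agrees with the real cradle within about 1 px in both views (lock end at top ≈(130,187)), and the upper boss shows through the slot. I'll lower it along the face normal with a force stop.

```bash
python3 - <<'E'
from h import *
np.set_printoptions(precision=4,suppress=True)
n=RS.apply([0,0,1]); b=status.get_state()
p,q=tool(SEAT+.008*n,RS); r.line_to(p,velocity=.05,stop_force=8)
p,q=tool(SEAT-.006*n,RS); h=r.line_to(p,velocity=.012,stop_force=6); r.pause(.2)
s=status.get_state(); 
rc=R.from_quat(s['eef_rot'])*R.from_matrix(np.diag([1,-1,-1.])); o=s['tcp_pos']-rc.apply(G)
print(h,s['time'],'cradle in seat',RS.inv().apply(o-SEAT),'F seat',RS.inv().apply(s['force']-b['force']),'M',RS.inv().apply(s['wrist_torque']-b['wrist_torque']),s['width'],s['gripper_force'])
out=[]
for k,(x,y,w,h) in dict(scene=(115,195,140,105),top=(85,140,140,105)).items():
    out.append(cv2.resize(snap(k,'d_'+k)[y:y+h,x:x+w],(400,300),interpolation=cv2.INTER_CUBIC))
cv2.imwrite('pics/crop6.png',np.hstack(out))
E
```

```text
True 18.325 cradle in seat [-0.     -0.0002  0.0061] F seat [1.5827 1.162  7.1275] M [ 0.3001 -0.4251  0.0881] 0.5910284234898581 63.934839963912964
```

View pics/crop6.png

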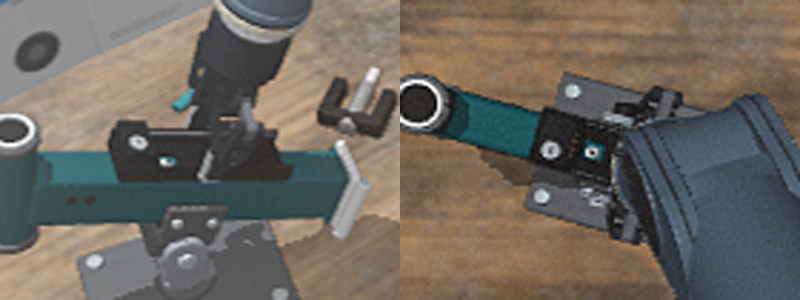

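```bash
python3 - <<'E'
from h import *
t=cv2.imread('pics/d_top.png');s=cv2.imread('pics/d_scene.png')
print(proj('top',SEAT+RS.apply([[.032,0,.004]])),proj('scene',SEAT+RS.apply([[.032,0,.004]])))
for im,u,v in((t,152,193),(s,174,251)):
    w=im[v-7:v+8,u-8:u+9]; print('cols from',u-8,'rows from',v-7); print('max');print(w.max(2));print('B-R');print(w[...,0].astype(int)-w[...,2])
print([proj('top',SEAT+RS.apply([d]))[0] for d in([.032,0,.004],[.037,0,.004],[.032,.005,.004])])
E
```

```text
[[151.24604281 192.54469627]] [[173.12515892 251.92732219]]
cols from 144 rows from 186
max
[[ 43  29  51  31  29  24  36  36  35  39  27  29  40  35  34  18  44]
 [ 42  33  56  56  31  21  37  34  33  28  37  36  38  33  34  32  24]
 [ 31  44  31  15  31  27  35  44  28  43  30  39  28  25  41  34  31]
 [ 32  77  89  46  30  33  97  69  35  26  31  34  28  36  40  36  34]
 [ 29  34  24  27  26  29  88  98 106  72  51  39  34  28  33  32  28]
 [ 44  49  33  26  28  38  89 147 151 125 105 107  59  33  39  30  50]
 [ 47  85  52  27  21  86 212 162 180 219 131  98  66  31  35  44  52]
 [ 37  30  24  26  25  82 237 113  15 176 123  80  35  34  26  42  51]
 [ 85  52  27  22  35  86 197 200 157 144 112  80  44  32  30 105  59]
 [ 34  29  29  28  32  31  26  82 119 102  97  61  35  30  28 114 120]
 [ 26  29  29  33  39  35  38  27  25  29  78  41  33  31  19 179 118]
 [ 27  38  27  36  40  35  34  35  29  38  36  38  34  34  44 136 113]
 [ 31  27  27  31  34  36  32  38  32  29  30  38  33  22  45 142 132]
 [ 26  49  35  40  32  36  25  33  35  35  34  33  33  35  45 107 127]
 [ 32  48  45 
[... 2452 characters left out ...]
1  0 -2 -6 -5 -6 -6 -6 -7 -4 -3 -1 -4 -3 -3 -2]
 [-4 -4 -3 -6 -6  0 -1 -2 -4 -6 -6 -5 -3 -2 -4 -4 -3]
 [-2 -5 -5 -7 44 54 40 45 65 61 18 -7 -4 -4 -2 -2 -3]
 [-3 -4 -4 -5 15  1 -2 -1 27 53 56 -8 -4 -2 -2 -2 -3]
 [-4 -3 -1 -7  6  4  0  0  0 12 37  6 -3 -3 -3 -2  0]
 [-5 -3 -3 -5 -2 -1 -2 -1 -2 -1  3 -5 -4 -2 -3 -4 -4]
 [-4 -3 -4 -5 -5 -3 -5 -4 -5 -4 -4 -5 -2 -1 -1 -2 -6]
 [-3 -3 -4 -3 -3 -3 -1 -3 -5 -5 -3 -2 -3 -6 -3 -3 -2]
 [-4 -4 -3 -4 -4 -5 -4 -3 -3 -4 -6 -2 -2 -4 -3 -5 -2]
 [-6 -5 -6 -6 -7 -5 -6 -6 -7 -8 -6 -5 -6 -9 -6 -8 -7]
 [ 1  1  0  3  4  0  7 14 13 13 13 12 12 13 13 13 12]]
[array([151.24604281, 192.54469627]), array([149.35245232, 192.00419991]), array([150.69671474, 194.38500071])]
```

The top-view window puts the slot centre at ≈(152.6,192.7) and the boss at ≈(151.7,193.0). So the cradle must go about 2 mm up the slope and 1.4 mm to +y; shift it and lower again.

```bash
cat >> h.py <<'E'
def rel(): # cradle (from tool) in seat frame, force and moment in seat axes
    s=status.get_state(); rc=R.from_quat(s['eef_rot'])*R.from_matrix(np.diag([1,-1,-1.]))
    return RS.inv().apply(s['tcp_pos']-rc.apply(G)-SEAT)*1000, RS.inv().apply(s['force']), RS.inv().apply(s['wrist_torque']), s
def go(x,y,z,rc=None,v=.02,sf=None): # mm in seat frame
    rc=RS if rc is None else rc
    p,q=tool(SEAT+RS.apply(np.array([x,y,z])/1000),rc); return r.line_to(p,rot=q,velocity=v,stop_force=sf)
E
python3 - <<'E'
from h import *
np.set_printoptions(precision=2,suppress=True)
go(0,0,9); go(2,1.4,9); r.pause(.1); _,f0,m0,_=rel(); print(f0,m0)
h=go(2,1.4,-4,v=.012,sf=6); r.pause(.2); x,f,m,s=rel(); print(h,s['time'],x,f-f0,m-m0,s['width'])
E
```

```text
[-0.02  0.92 -1.74] [-0.    0.58 -0.04]
True 19.8083 [1.91 1.3  6.16] [ 0.01 -0.15  8.36] [ 0.34 -0.47  0.11] 0.5936441759306119
```

```bash
python3 - <<'E'
from h import *
a=snap('scene','e_s');b=snap('top','e_t')
A=cv2.resize(a[225:275,135:235],(800,400),interpolation=cv2.INTER_CUBIC)
A=np.clip(A.astype(float)*1.6,0,255).astype(np.uint8)
B=cv2.resize(b[170:215,120:180],(266,200),interpolation=cv2.INTER_CUBIC)
C=cv2.resize(b[183:203,138:165],(270,200),interpolation=cv2.INTER_CUBIC)
D=cv2.resize(a[240:260,160:195],(264,200),interpolation=cv2.INTER_CUBIC)
cv2.imwrite('pics/crop7.png',np.vstack([A,np.hstack([B,C,D])]))
E
```

```text
(no output)
```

View pics/crop7.png

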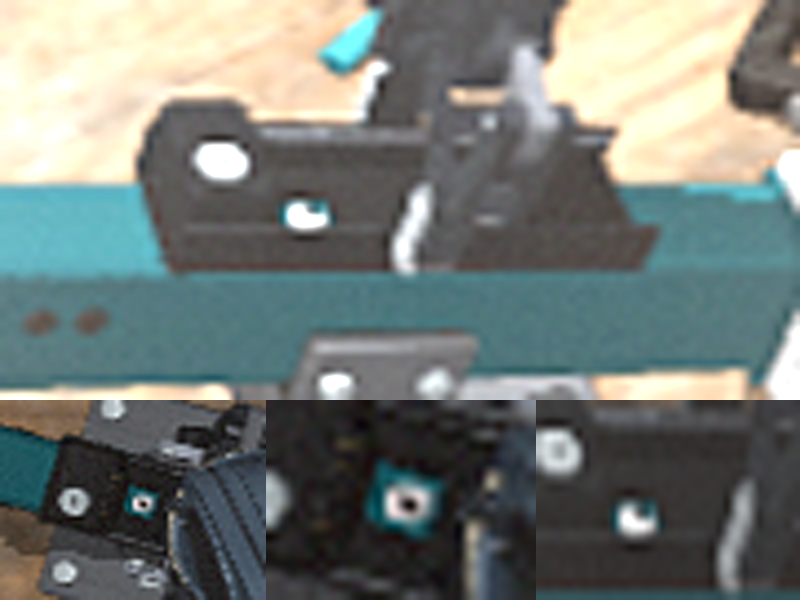

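The crop shows the boss inside the slot (top-crop slot ≈(402,498), boss ≈(408,502)), with the cradle's lower edge parallel to the beam edge. Try the mean offset with a somewhat firmer press and watch how the height responds.

```bash
python3 - <<'E'
from h import *
np.set_printoptions(precision=2,suppress=True)
go(2,1.4,9); go(1,1.7,9); r.pause(.2); _,f0,m0,_=rel()
for sf in (3,6,10,15):
    h=go(1,1.7,-2,v=.01,sf=sf); r.pause(.15); x,f,m,s=rel(); rc=R.from_quat(s['eef_rot'])*R.from_matrix(np.diag([1,-1,-1.]))
    print(h,s['time'],x,f-f0,m-m0,s['width'],(RS.inv()*rc).as_rotvec())
    f00=f
    if (f-f0)[2]>20: break
E
```

```text
True 21.3417 [0.94 1.64 6.14] [1.28 0.49 8.24] [ 0.29 -0.56  0.01] 0.5916708199886197 [-0.  0. -0.]
True 21.7167 [0.96 1.6  6.18] [-0.17  0.84  7.24] [ 0.27 -0.51  0.09] 0.5933361527167325 [-0.  0. -0.]
True 22.1167 [0.96 1.63 6.15] [0.72 0.29 7.7 ] [ 0.25 -0.5   0.06] 0.5910789696996481 [-0.  0. -0.]
True 22.5417 [0.96 1.62 6.15] [1.08 1.75 8.8 ] [ 0.32 -0.56  0.03] 0.5905934639597888 [-0.  0. -0.]
```

```bash
python3 - <<'E'
from h import *
np.set_printoptions(precision=2,suppress=True)
for nm,rv in dict(pup=[0,-.04,0],pdn=[0,.04,0],rup=[.03,0,0],rdn=[-.03,0,0]).items():
    rc=RS*R.from_rotvec(rv); go(1,1.7,10,rc=rc,v=.04); _,f0,m0,_=rel()
    h=go(1,1.7,-2,rc=rc,v=.015,sf=4); x,f,m,s=rel(); print(nm,h,s['time'],x,f-f0,m-m0)
go(1,1.7,9,v=.04)
E
```

```text
pup True 23.1667 [1.49 1.77 7.38] [2.35 0.46 6.84] [ 0.06 -0.25 -0.02]
pdn True 23.725 [0.25 1.9  8.53] [ 1.42 -0.42  6.4 ] [ 0.06 -0.36  0.  ]
rup True 24.375 [1.31 1.99 6.76] [1.03 0.56 7.13] [ 0.18 -0.47 -0.02]
rdn True 25.0167 [0.75 1.27 6.81] [1.77 1.54 7.03] [ 0.25 -0.47  0.  ]
```

Roll tilts of ±0.03 raise the contact height by 0.65 mm on both sides. That means contact at ±22 mm, the full face width, so the underside is already on the face and my seat height was low. The slope looks about 0.01 steeper. Confirm that the bosses sit in the slots by feeling for lateral hard stops.

```bash
python3 - <<'E'
from h import *
np.set_printoptions(precision=2,suppress=True)
rc=RS*R.from_rotvec([0,-.012,0])
go(1,1.7,9,rc=rc,v=.04); r.pause(.1); _,f0,m0,_=rel()
h=go(1,1.7,-2,rc=rc,v=.015,sf=6); r.pause(.1); x,f,m,s=rel(); z=x[2]; print(h,s['time'],x,f-f0,m-m0)
for d in ([6,0],[-6,0],[0,5],[0,-5]):
    h=go(1+d[0],1.7+d[1],z+.1,rc=rc,v=.015,sf=6); x1,f,m,s=rel(); print(d,h,s['time'],x1,f-f0,m-m0); go(1,1.7,z+.1,rc=rc,v=.02)
E
```

```text
True 26.0917 [1.15 1.61 6.18] [2.08 0.88 7.62] [ 0.25 -0.23  0.06]
[6, 0] True 26.475 [4.46 1.55 6.2 ] [3.37 1.15 6.49] [ 0.11 -0.46 -0.02]
[-6, 0] True 27.1 [-2.95  1.78  6.18] [2.69 0.46 6.  ] [ 0.08 -0.46  0.11]
[0, 5] True 27.7667 [0.83 4.09 6.28] [ 2.43 -0.19  3.55] [-0.31 -0.33  0.07]
[0, -5] True 28.375 [ 0.87 -1.28  6.18] [1.71 2.29 7.98] [ 0.16 -0.21  0.18]
```

Hard stops span 7.4 mm in x and 5.4 mm in y. Those are the 18−11 and 16−11 mm slot clearances, so both bosses are in the slots. Next, centre the cradle, press until it self-aligns, ease off, and inspect.

```bash
python3 - <<'E'
from h import *
np.set_printoptions(precision=2,suppress=True)
rc=RS*R.from_rotvec([0,-.006,0])
go(.75,1.4,8.5,rc=rc,v=.03); r.pause(.1); _,f0,m0,_=rel()
h=go(.75,1.4,3,rc=rc,v=.015,sf=6); r.pause(.1); x,f,m,s=rel(); z=x[2]; print(h,s['time'],x,f-f0,m-m0)
zc=z
while (f-f0)[2]<20 and zc>z-5:
    zc-=.5; go(.75,1.4,zc,rc=rc,v=.01); r.pause(.15); x,f,m,s=rel(); print('press',round(zc,2),x,f-f0,m-m0)
while (f-f0)[2]>12:
    zc+=.3; go(.75,1.4,zc,rc=rc,v=.01); r.pause(.15); x,f,m,s=rel(); print('ease',round(zc,2),x,f-f0,m-m0)
print(s['time'],s['width'],s['gripper_force'])
a=snap('scene','f_s');b=snap('top','f_t')
A=np.clip(cv2.resize(a[225:275,135:235],(800,400),interpolation=cv2.INTER_CUBIC)*1.6,0,255).astype(np.uint8)
B=cv2.resize(b[170:215,120:180],(266,200),interpolation=cv2.INTER_CUBIC)
C=cv2.resize(b[180:250,345:438],(266,200),interpolation=cv2.INTER_CUBIC)
D=cv2.resize(a[170:230,320:400],(268,200),interpolation=cv2.INTER_CUBIC)
cv2.imwrite('pics/crop8.png',np.vstack([A,np.hstack([B,C,D])]))
E
```

```text
True 29.375 [0.73 1.25 6.21] [2.25 1.62 7.44] [ 0.24 -0.33  0.03]
press 5.71 [0.73 1.3  6.16] [-0.06  3.06 10.13] [0.57 0.06 0.01]
press 5.21 [0.71 1.29 6.12] [-1.55  4.22 16.08] [1.09 0.26 0.02]
press 4.71 [0.69 1.25 6.11] [-2.33  6.11 24.15] [1.57 0.38 0.08]
ease 5.01 [0.75 1.26 6.11] [-1.99  4.91 19.46] [1.31 0.24 0.02]
ease 5.31 [0.71 1.26 6.16] [-1.88  2.89 15.61] [ 1.   0.2 -0. ]
ease 5.61 [0.72 1.28 6.17] [-0.34  3.19 12.42] [0.71 0.17 0.02]
ease 5.91 [0.72 1.28 6.19] [-0.38  1.33  8.96] [0.51 0.06 0.05]
32.175 0.5915552007524278 68.2771897315979
```

View pics/crop8.png

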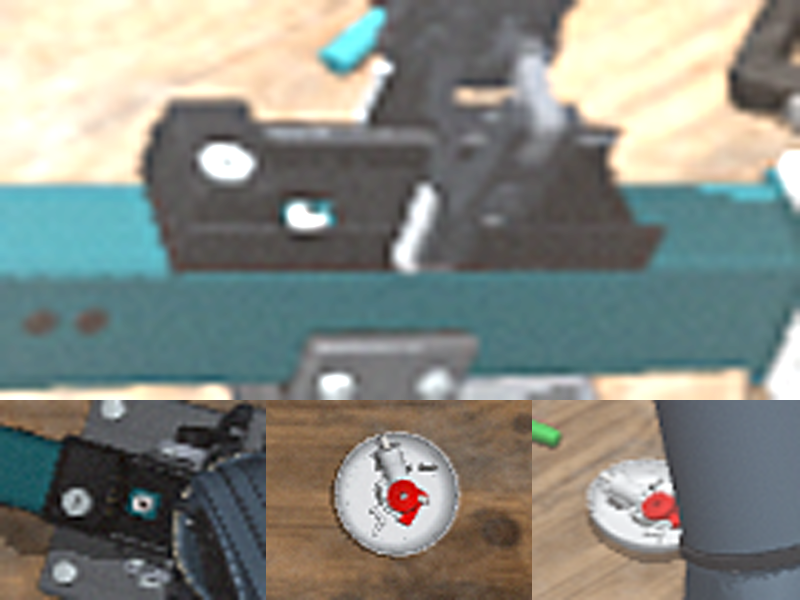

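The final view shows the cradle's lower edge parallel to the beam edge and the boss in the slot. All three parts lie in the far dish, and the press is steady at about 9 N with pitch moment near zero. Handing in.

```bash
python3 -c "
from h import *
print(r.finish_job()); s=status.get_state(); print(s['time'],s['force'],s['gripper_force'])"
```

```text
the job is handed in; nothing more can be done
None
the job is handed in; nothing more can be done
```

The job is handed in with no verdict shown yet: the three parts are in the farthest dish, and the cradle is gripped and pressed flush on the beam with about 9 N, lock housing toward the head tube and bosses in the slots.

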